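# Weigh the drying sample on the hook scale

### The job

Weigh the timber drying sample: lift it by its steel hanger, hang it by the eye on the sprung hook of the scale, let go of it once the spring carries it, and leave it until it hangs still, so that the brass trailing pointer ends up recording its true weight and no more (no drop, bounce or pull on the hook). Then lift it off without hurting the scale and set it down, hanger up, in the free place on the sticker board, lying across both laths beside the pieces already drying there. Leave everything else on the bench where it is.

Things in the scene. Friction and masses are not known exactly. Their poses are not given: they have to be found in the camera images.
- sample_tab (a point): Grip point of the drying sample: middle of the plain tab of its hanger, a flat upright steel strip 5 mm thick (x) and 34 mm wide (y). The tab runs from 36 mm below this point (top of the eye) to 22 mm above it (upper edge). x: normal to the tab, along the eye's axis; z: up. The hanger is the same from both sides. 139 mm above the block's underside.
- sample_eye (a point): Midpoint of the eye's top inside edge, which comes to rest in the hook: 103 mm above the block's underside, 36 mm below sample_tab. The eye is a hole through the hanger along x, 20 mm wide and 30 mm high (its lower edge 30 mm below this point), upper corners sloping to centre the hook.
- sample: Drying sample, loose: timber block 80 x 150 x 65 mm (x, y, z), ends (y) sealed white, with an upright steel hanger on the middle of its top; 161 mm high in all. Weight not known until weighed: 0.35 to 0.95 kg. Origin: middle of the block's underside; axes as sample_tab.
- scale: Hook scale standing fixed on the bench: round foot 110 mm across, tube 34 mm across and 134 mm high with a white graduated plate in front; above it a plunger with a 7 mm round steel hook arm reaching 117 mm forward. Nothing of it is above 251 mm. Origin: middle of the foot's underside; -x is forward, the way the hook points.
- hook_seat (a point): Where the top of the eye rests, in the V of the hook: 100 mm forward of the tube's axis, 225 mm above the bench when unloaded; moves down with the hook. Axes as the scale's. The tip is 13 mm farther forward (-x) and rises 10 mm above this point; the arm behind the V rises 13 mm above it; the rod's underside in the V is 11 mm below it.
- beam (a joint): How far the hook is pressed down, m: 0 unloaded; lightly damped (bobs for a second or two), spring rate 130 N/m (75 mm per kg), capacity mark at 0.080, stop at 0.085.
- trailer (a joint): The brass trailing pointer in the slot of the scale's plate, m: pushed down by the hook's own pointer and left at the farthest point that it reached (0 at the start); same zero and scale as beam.
- beam_mark (a point): The hook's own pointer on the plate (index edge).
- trailer_mark (a point): The index edge of the trailing pointer: level with beam_mark when both read the same, never above it.
- rack: Sticker board, fixed: plywood base 270 x 130 mm (x, y) with two laths 20 mm wide running along its x, centres 35 mm either side of the middle, tops 29 mm above the bench. Two offcuts lie on it at x = +35 and +96 mm (the first fills x from 5 to 65 mm). Origin at the middle of the underside.
- free_place (a point): Middle of the free place on the sticker board, on top of the laths, 65 mm towards -x from the board's middle; axes as the board's. The sample lies there with its 150 mm length along the board's y, across both laths.
- mallet: Beech mallet lying to the right behind; a bystander.
- tape: Tape measure at the back; a bystander.
- offcut: Small timber offcut, 50 x 70 x 20 mm, at the right by the hold-down clamp; a bystander.
- pencil: Flat carpenter's pencil lying at the front; a bystander.
- driver: Red-handled screwdriver lying at the front right; a bystander.
- mug: Mug at the left; a bystander.
- jar: Open glass jar of screws, 78 mm high, right behind the scale; a bystander.

How it is judged (in metres and radians):
On the way:
1. the sample hangs on the hook by its eye, let go and at rest, and the trailing pointer records its weight to within 6 mm of the scale (80 g) (value of joint beam above 0.015 m and distance between sample_eye and hook_seat below 0.01 m and contact force between each of the arm, the fingers and sample below 0.05 N and velocity of joint beam between -0.006 and 0.006 m/s and linear speed of sample below 0.03 m/s and z of beam_mark in the frame of trailer_mark below 0.006 m), for 0.6 s.
At the end, for the whole second after the job is handed in: The sample lies released and at rest across both laths, hanger up, its middle within 20 mm of the free place each way and square to the laths within 0.25 rad; the hook is back at zero and the trailing pointer still shows a reading (x of sample in the frame of free_place between -0.02 and 0.02 m and y of sample in the frame of free_place between -0.02 and 0.02 m and z of sample in the frame of free_place between -0.004 and 0.004 m and angle between the y axis of sample and the y axis of rack, either way round below 0.25 rad and angle between sample's own z axis and vertical below 0.08 rad and linear speed of sample below 0.01 m/s and value of joint beam below 0.003 m and value of joint trailer above 0.015 m); the robot touches nothing.
It fails at once if the scale is pulled past its capacity mark (value of joint beam above 0.08 m).
It fails at once if the sample is rammed or wrenched against the scale (over 25 N) (contact force between sample and scale above 25 N).
It fails at once if the robot itself pushes the scale (over 6 N) (contact force between any of the fingers, the arm and scale above 6 N).
It fails at once if the sample is dropped: it falls out of the fingers (over 0.4 m/s while not held) (contact force between the fingers and sample below 0.05 N and linear speed of sample above 0.4 m/s).
It fails at once if a bystander is moved by more than 30 mm (distance of any of mallet, tape, offcut, pencil, driver, mug, jar from where it was at the start of the episode above 0.03 m).
It also fails if it takes over 61 s, if anything falls off the work surface, if the arm or the gripper's body presses on something with over 40 N, if the wrist force passes 120 N, or if a joint passes its speed limit or range.

### The arm

A 6-joint arm with a two-finger parallel gripper is mounted at the origin on a cart in front of the work surface, level with it; the furniture and walls round the work are solid. World frame = base frame: x ahead of the robot, y to its left, z up, the work surface at z = 0. Lengths are in mm, angles in rad, forces in N, time in s.
With the tool pointing down it reaches from about 350 to 775 mm from the base axis. Payload 7.3 kg.
Tool frame: the origin (TCP) lies between the finger pads; the fingertips stand bot.tcp_to_tips ahead of it and the grasp point (between the pads) lies 3 mm ahead of it (bot.tcp_to_tips is the distance from the TCP to the fingertips, in mm); z points along the fingers, y is the line along which they close (so a half turn about z gives the same grasp; the last joint's range is limited). The gripper opens to 92 mm and grips with 3 to 60 N. Pads are 19 mm wide; open, the fingers measure 130 mm over their backs; the gripper's body (75 mm by 190 mm) begins 47 mm behind the grasp point.
Start: joints at [-0.146, 0.342, 1.524, -0, 1.275, -0.146], TCP at [525.019, 0.019, 227.541] pointing down, gripper open.
Joint ranges: [-2.53, 2.53], [-0.77, 2.02], [0.04, 2.7], [-1, 4.14], [0.28, 2.66], [-3.11, 3.11]. Speed limits (rad/s): [2.57, 2.57, 3.14, 3.14, 3.14, 3.14].

### API

Orientations are given as a unit quaternion [w, x, y, z].
In Python, from workcell import readout, vision, workorder, spotter, bot gives the robot as it stands. The module is installed in compiled form; this text tells all that it offers.
- The arm moves only by the tool jog_arm, never from a script. Its argument "increments" is a list of rows, each a list of 5 numbers: the shift along the world's x, y, z in m, then the turn about the world's z in degrees, then the closure, from 0 (fully open) to 1 (shut). In form: [[dx, dy, dz, spin, gripper], ...]. A call has exactly 8 rows; each row shifts and turns the commanded pose from where the row before left it; what a row does not reach is not made up. A row lasts 1/8 s, in which the tool goes at most 62.5 mm and 10.7 degrees, less where a joint would pass 70% of its speed; a pose out of reach is approached as far as the arm can. A call with a gripper value outside its range is refused whole. The fingers move at their own pace and stop on an object; "force" is the grip in N (left out, the last holds). Time passes only in rows, so rows that do not move let the fingers close, or fill a call up. It gives the time, the measured TCP pose, the force, the opening and the grip force at its end, in the units of the state.
- readout.sense(): the state, without advancing time (a new reading comes with each control period).
- vision.camera(name): name is "scene" or "side" or "wrist"; returns (picture, depth): 400x640x3 uint8, red, green, blue; 400x640 float32, mm along the optical axis (not along the pixel's ray), 0 where there is no reading.
- vision.calibration(name): a dict with "fx", "fy", "cx", "cy" (pixels), "R" (3x3) and "t" (3): a world point X has camera coordinates R X + t; the wrist camera has in their place "T_tool_cam" (4x4, takes a point from camera to tool coordinates, whose origin is the TCP and whose axes are the flange's). Camera axes: x right, y down, z forward; pixel columns grow to the right and rows downward; lengths in mm; the calibration is good to about 2 mm. A picture is of the moment at which its call begins: read the wrist's pose just before it. calibration takes no time and is no camera call.
- workorder.job_done(): hands the job in; it is judged then, once.
Trained networks look in the newest picture that a camera, given by its name, has taken for a name from the list of things; names that differ only in an ending like _2 or _b are one class to them, and where a whole thing is asked for, a point or a joint stands for the part that bears it (a point fixed in the world has none). Each returns a list of dicts, best first, with "score" (0 to 1); they miss things now and then, are a little off and sometimes report something else, mostly with a low value. They report only what shows in the picture. A call takes as long as a camera call.
- spotter.silhouettes(label, camera): "mask" (400x640 bool, what is visible of it) and "extent" ([left, top, right, bottom] in pixels, round what is visible of it).
- spotter.pinpoint(label, camera): "location" ([row, column] in pixels: a listed point, or the origin of a listed thing).
The state is a dict: "time": time; "joints": joint angles; "joint_velocities": joint speeds; "joint_efforts": joint torques, N m; "tcp_pos": TCP position; "eef_rot": TCP orientation; "wrist_force": force on the tool from outside, world axes, zero at the start; "ft_torque": the same for the moment, N m; "opening": finger opening in mm; "finger_force": force on a finger pad.
Only numpy, scipy, OpenCV 4.12 (cv2) and the standard library are available. Lean on these libraries where they do the work, as an engineer would, in place of code of your own. Each camera call takes 0.05 s, during which the arm holds its last target. There are 200 camera calls.

## Working session

There is one attempt and no reset: what is moved stays moved. The work goes in short steps, Python scripts to look and compute and a tool call to move; the robot and the scene stay as the last step left them, time stands still between calls to the robot, and variables do not carry over. Pictures are saved under pics/ and viewed, at most 12 in all, crops included, and the job is handed in when it is done.

Besides the shell and the picture viewer there is one more tool, called as a command line: name --pt "numbers of a row" for each row, then --argument value for the rest. jog_arm: Moves the arm, as the interface text tells. Its arguments: {"type":"object","properties":{"increments":{"type":"array","items":{"type":"array","items":{"type":"number"}}},"force":{"type":"number"}},"required":["increments"]}

```bash
mkdir -p pics; cat > h.py <<'E'
import numpy as np,cv2
from workcell import readout, vision, workorder, spotter, bot
from scipy.spatial.transform import Rotation as Ro
def snap(n,fn=None):
    s=readout.sense(); p,d=vision.camera(n); c=vision.calibration(n)
    if n=="wrist":
        q=np.array(s["eef_rot"]);T=np.eye(4);T[:3,:3]=Ro.from_quat(q[[1,2,3,0]]).as_matrix();T[:3,3]=s["tcp_pos"]
        M=T@np.array(c["T_tool_cam"])
    else:
        M=np.eye(4);R=np.array(c["R"]);M[:3,:3]=R.T;M[:3,3]=-R.T@np.array(c["t"])
    if fn: cv2.imwrite("pics/"+fn,p[:,:,::-1])
    return p,d,c,M
def cloud(d,c,M):
    v,u=np.indices(d.shape)
    P=np.stack([(u-c["cx"])/c["fx"]*d,(v-c["cy"])/c["fy"]*d,d],-1)@M[:3,:3].T+M[:3,3]
    P[d<=0]=np.nan
    return P
def ray(rc,c,M,z):
    r=M[:3,:3]@np.array([(rc[1]-c["cx"])/c["fx"],(rc[0]-c["cy"])/c["fy"],1]);o=M[:3,3]
    return o+r*(z-o[2])/r[2]
def best(label,cam):
    r=spotter.pinpoint(label,cam); return (r[0]["location"],round(r[0]["score"],2)) if r else (None,0)
E
python3 - <<'E'
from h import *
print(bot.tcp_to_tips, readout.sense())
for n in("scene","side"):
    p,d,c,M=snap(n,n+"0.png");C=cloud(d,c,M);np.save(n+"C.npy",C)
    print(n,M[:3,3].round(),M[:3,2].round(2))
    for l in("sample_tab","sample_eye","sample","scale","hook_seat","free_place","rack"):
        rc,s=best(l,n)
        if rc is None: print(l,None);continue
        r,q=map(int,np.round(rc));
        z=dict(sample_tab=139,sample_eye=103,sample=0,scale=0,hook_seat=225,free_place=29,rack=0)[l]
        print(l,np.round(rc),s,C[min(r,399),min(q,639)].round(),ray(rc,c,M,z).round(1))
E
```

```text
22.0 {'time': 0.0, 'joints': array([-1.45948593e-01,  3.42714511e-01,  1.52502555e+00,  8.05155618e-06,
        1.27542862e+00, -1.46017171e-01]), 'joint_velocities': array([-2.10589581e-05, -6.55441544e-04, -2.57525356e-04, -1.02077142e-03,
        1.50421619e-05,  1.50801041e-03]), 'joint_efforts': array([ 7.61924657e-04, -4.31245601e+01, -2.44219762e+01,  7.17750052e-02,
        5.59406646e-02, -1.04314388e-04]), 'tcp_pos': array([5.24580576e+02, 1.13370053e-01, 2.26846264e+02]), 'eef_rot': array([-6.34634137e-04,  7.07083146e-01,  7.07129977e-01, -4.67137903e-04]), 'wrist_force': array([-0.56450639,  0.01802536,  0.4992594 ]), 'ft_torque': array([ 0.02391144, -0.06232411,  0.04278317]), 'finger_force': 0.0, 'opening': 91.9340525361174}
scene [ -47. -938. 1072.] [ 0.4   0.68 -0.61]
sample_tab [247. 330.] 0.7 [501. -90.  66.] [ 461.  -153.6  139. ]
sample_eye [252. 326.] 0.63 [ 452. -141.  112.] [ 454.8 -135.6  103. ]
sample [271. 326.] 0.6 [ 428. -177.   66.] [ 458.8 -127.8    0. ]
scale [223. 344.] 0.66 [649.  35.  17.] [661.5  51.3   0. ]
hook_seat [180. 320.] 0.59 [698. 296.  54.] [574.5  87.5 225. ]
free_place [201. 265.] 0.87 [446. 344.  13.] [436.7 324.7  29. ]
rack [204. 278.] 0.7 [478. 281.  24.] [492.5 309.6   0. ]
side [ 336. -825.  828.] [ 0.19  0.77 -0.61]
sample_tab [246. 301.] 0.88 [ 448. -164.  149.] [ 449.4 -154.1  139. ]
sample_eye [318. 353.] 0.75 [ 549. -307.   20.] [ 527.3 -361.   103. ]
sample [280. 302.] 0.87 [ 442. -199.   63.] [ 450.7 -146.4    0. ]
scale [223. 355.] 0.6 [658.  30.  17.] [664.5  49.9  -0. ]
hook_seat [167. 326.] 0.6 [568.  74. 216.] [566.3  61.5 225. ]
free_place [178. 275.] 0.62 [442. 349.   6.] [437.7 312.6  29. ]
rack [180. 293.] 0.64 [502. 293.  27.] [506.2 332.4   0. ]
```

```bash
python3 - <<'E'
from h import *
a=cv2.imread("pics/scene0.png");b=cv2.imread("pics/side0.png")
cv2.imwrite("pics/ab.png",np.vstack([cv2.resize(a[130:330,180:480],(800,533))[:300],cv2.resize(b[130:330,180:480],(800,533))[:300]]))
C=np.load("sideC.npy");D=np.load("sceneC.npy");P=np.vstack([C.reshape(-1,3),D.reshape(-1,3)]);P=P[np.isfinite(P).all(1)]
def sel(x0,x1,y0,y1,z0,z1):
    m=(P[:,0]>x0)&(P[:,0]<x1)&(P[:,1]>y0)&(P[:,1]<y1)&(P[:,2]>z0)&(P[:,2]<z1);return P[m]
def rep(n,Q):
    print(n,len(Q),np.percentile(Q,[3,50,97],0).round().tolist() if len(Q) else '',)
    if len(Q)>5: print(cv2.minAreaRect(Q[:,:2].astype(np.float32)))
rep("blocktop",sel(380,540,-260,-60,58,72))
rep("tab",sel(380,540,-260,-60,100,165))
rep("rod",sel(520,720,0,150,190,260))
rep("tube",sel(600,720,0,110,20,130))
rep("laths",sel(340,520,200,420,24,34))
rep("rackitems",sel(380,720,200,420,45,120))
E
```

```text
blocktop 1982 [[403.0, -221.0, 61.0], [448.0, -162.0, 65.0], [499.0, -80.0, 70.0]]
((452.9093322753906, -147.7624053955078), (154.6002960205078, 80.65653991699219), 71.56690216064453)
tab 140 [[446.0, -165.0, 104.0], [451.0, -159.0, 140.0], [457.0, -137.0, 163.0]]
((452.359130859375, -150.02200317382812), (33.88820266723633, 6.521179676055908), 72.19400024414062)
rod 195 [[556.0, 3.0, 194.0], [658.0, 61.0, 232.0], [672.0, 77.0, 252.0]]
((606.4854125976562, 62.85554504394531), (123.77749633789062, 77.32380676269531), 27.142162322998047)
tube 661 [[642.0, 40.0, 21.0], [654.0, 50.0, 72.0], [680.0, 88.0, 127.0]]
((658.856201171875, 56.542808532714844), (49.507102966308594, 60.1984748840332), 47.973506927490234)
laths 538 [[373.0, 274.0, 25.0], [438.0, 297.0, 28.0], [508.0, 365.0, 33.0]]
((441.726318359375, 321.7312927246094), (149.4293212890625, 100.16903686523438), 1.860510230064392)
rackitems 787 [[513.0, 207.0, 46.0], [589.0, 297.0, 58.0], [715.0, 407.0, 74.0]]
((612.992431640625, 295.6368408203125), (198.30030822753906, 213.09332275390625), 14.534767150878906)
```

View pics/ab.png

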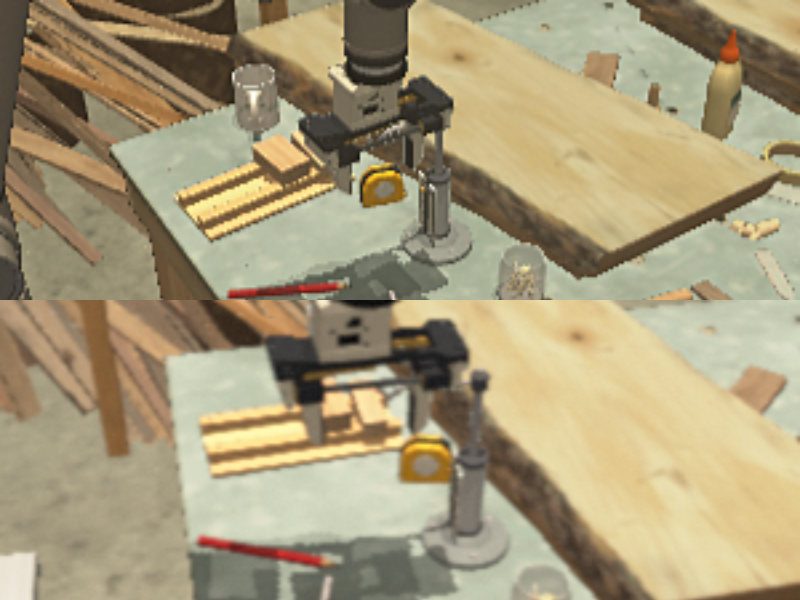

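View pics/side0.png

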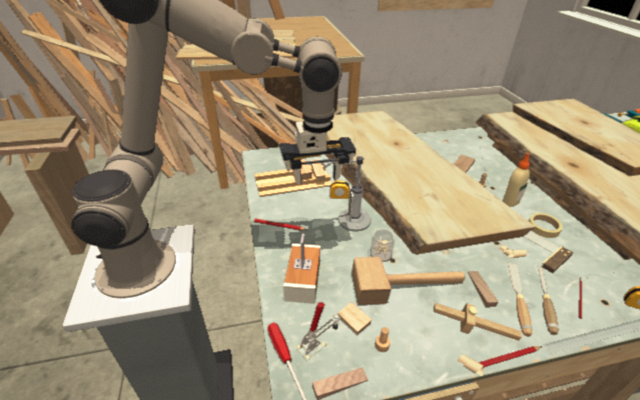

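The drying sample stands around pixel (303,270) in the side view, the scale at (355,220), and the sticker board at (290,180). The gripper hides the hook, so I'll move over the sample and then look again.

jog_arm --pt "-0.009 -0.019 0.008 -2.3 0" --pt "-0.009 -0.019 0.008 -2.3 0" --pt "-0.009 -0.019 0.008 -2.3 0" --pt "-0.009 -0.019 0.008 -2.3 0" --pt "-0.009 -0.019 0.008 -2.3 0" --pt "-0.009 -0.019 0.008 -2.3 0" --pt "-0.009 -0.018 0.008 -2.3 0" --pt "-0.009 -0.018 0.008 -2.3 0"

```text
time: 1.8
tcp_pos: [452.7, -150.6, 291.9]
eef_rot: [0.0, 0.811, 0.584, 0.0]
wrist_force: [0.2, -0.4, -0.5]
opening: 91.9
finger_force: 0.0
```

```bash
cat > look.py <<'E'
from h import *
print(readout.sense()["tcp_pos"],readout.sense()["time"])
ims=[];PS=[]
for n in("scene","side","wrist"):
    p,d,c,M=snap(n,n+"1.png");C=cloud(d,c,M);np.save(n+"C.npy",C);PS.append(C.reshape(-1,3))
    for l,z in dict(sample_tab=139,sample_eye=103,sample=0,scale=0,hook_seat=225,free_place=29,rack=0).items():
        if (n=="wrist")!=l.startswith("sample"):continue
        rc,s=best(l,n)
        if rc is not None: print(n,l,np.round(rc),s,ray(rc,c,M,z).round(1))
P=np.vstack(PS);P=P[np.isfinite(P).all(1)]
def sel(x0,x1,y0,y1,z0,z1):
    m=(P[:,0]>x0)&(P[:,0]<x1)&(P[:,1]>y0)&(P[:,1]<y1)&(P[:,2]>z0)&(P[:,2]<z1);return P[m]
def rep(n,Q):
    print(n,len(Q),np.percentile(Q,[3,50,97],0).round().tolist() if len(Q) else '',)
    if len(Q)>5: print(cv2.minAreaRect(Q[:,:2].astype(np.float32)))
rep("blocktop",sel(380,540,-260,-60,58,72))
rep("tab",sel(380,540,-260,-60,110,165))
rep("rod",sel(520,720,0,150,205,260))
print(sel(520,645,0,150,205,260).round().tolist()[:60])
rep("plunger",sel(620,720,0,150,145,260))
rep("foot",sel(580,740,-30,130,8,30))
rep("laths",sel(340,520,200,420,24,34))
rep("rackitems",sel(450,600,200,420,40,120))
E
python3 look.py; python3 - <<'E'
import cv2,numpy as np
a=cv2.imread("pics/scene1.png");b=cv2.imread("pics/side1.png");w=cv2.imread("pics/wrist1.png")
top=np.hstack([cv2.resize(a[140:240,240:400],(400,250)),cv2.resize(b[130:230,260:420],(400,250))])
w=cv2.resize(w,(560,350));w=cv2.copyMakeBorder(w,0,0,0,240,0)
cv2.imwrite("pics/c1.png",np.vstack([top,w]))
E
```

```text
[ 452.68759929 -150.55299392  291.87386621] 1.8
scene scale [221. 343.] 0.76 [662.7  60.2   0. ]
scene rack [203. 275.] 0.58 [483.7 321.1   0. ]
side scale [221. 352.] 0.96 [656.4  58.2  -0. ]
side free_place [178. 272.] 0.85 [427.1 315.5  29. ]
side rack [181. 292.] 0.8 [501.4 322.1   0. ]
wrist sample_tab [188. 319.] 0.78 [ 451.3 -150.9  139. ]
wrist sample_eye [177. 324.] 0.9 [ 458.2 -148.8  103. ]
wrist sample [162. 324.] 0.58 [ 459.7 -145.6    0. ]
blocktop 8551 [[406.0, -218.0, 63.0], [454.0, -145.0, 65.0], [501.0, -78.0, 69.0]]
((453.2346496582031, -147.7250213623047), (153.7981719970703, 81.3670883178711), 71.75558471679688)
tab 338 [[446.0, -164.0, 114.0], [453.0, -148.0, 160.0], [461.0, -131.0, 162.0]]
((452.9195251464844, -148.76287841796875), (36.93246078491211, 6.304962635040283), 71.25526428222656)
rod 150 [[628.0, 52.0, 207.0], [661.0, 60.0, 236.0], [674.0, 70.0, 249.0]]
((650.744384765625, 66.88667297363281), (23.64234733581543, 52.290313720703125), 71.07383728027344)
[[639.0, 67.0, 240.0], [645.0, 70.0, 236.0], [644.0, 63.0, 240.0], [628.0, 65.0, 241.0], [632.0, 64.0
[... 445 characters left out ...]
.0, 52.0, 151.0], [662.0, 60.0, 233.0], [673.0, 70.0, 247.0]]
((650.744384765625, 66.88667297363281), (23.64234733581543, 52.290313720703125), 71.07383728027344)
foot 794 [[617.0, 12.0, 8.0], [653.0, 43.0, 13.0], [710.0, 101.0, 26.0]]
((669.7798461914062, 63.011070251464844), (159.11460876464844, 107.9275894165039), 9.374455451965332)
laths 430 [[372.0, 274.0, 25.0], [456.0, 293.0, 29.0], [513.0, 366.0, 33.0]]
((442.90838623046875, 321.51324462890625), (149.24867248535156, 97.99983215332031), 2.925616502761841)
rackitems 378 [[510.0, 278.0, 42.0], [541.0, 301.0, 59.0], [595.0, 369.0, 65.0]]
((553.1072998046875, 323.7159729003906), (92.65994262695312, 116.94783782958984), 0.48847800493240356)
```

View pics/c1.png

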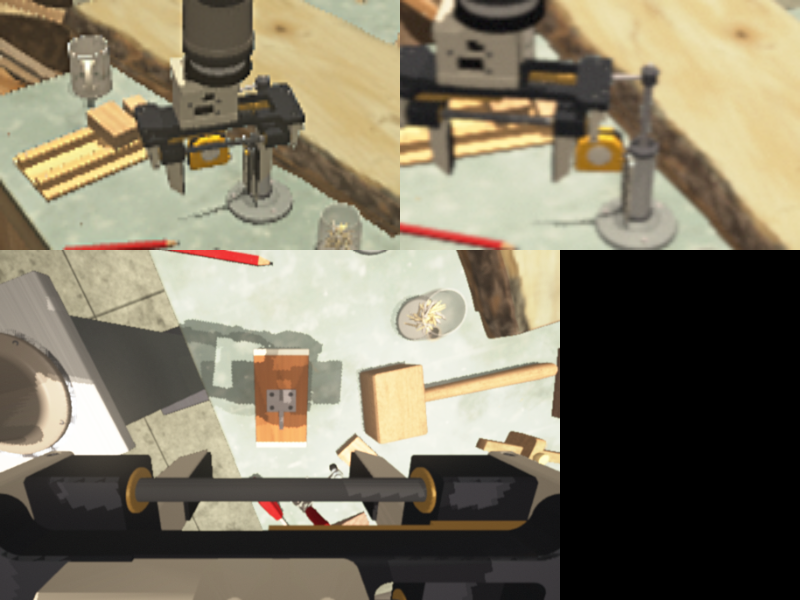

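The wrist view shows the tab at pixel (188,319), centred between the fingers and aligned with them. I'll descend, grip, and then look at the hook, which should no longer be hidden.

jog_arm --pt "0 0.001 -0.022 0 0" --pt "0 0 -0.022 0 0" --pt "0 0 -0.022 0 0" --pt "0 0 -0.022 0 0.2" --pt "0 0 -0.022 0 0.4" --pt "0 0 -0.02 0 0.6" --pt "0 0 -0.016 0 0.7" --pt "0 0 0 0 0.8" --force 40

```text
time: 3.5
tcp_pos: [452.4, -148.6, 144.6]
eef_rot: [-0.001, 0.811, 0.585, -0.001]
wrist_force: [-0.1, -0.9, -0.0]
opening: 46.5
finger_force: 0.0
```

jog_arm --pt "0 0 0 0 1" --pt "0 0 0 0 1" --pt "0 0 0 0 1" --pt "0 0 0 0 1" --pt "0 0 0 0 1" --pt "0 0 0 0 1" --pt "0 0 0 0 1" --pt "0 0 0 0 1"

```text
time: 4.5
tcp_pos: [453.3, -149.1, 145.8]
eef_rot: [0.0, 0.811, 0.585, 0.0]
wrist_force: [1.8, -0.8, 1.8]
opening: 4.5
finger_force: 40.0
```

```bash
python3 look.py; python3 - <<'E'
import cv2,numpy as np
a=cv2.imread("pics/scene1.png");b=cv2.imread("pics/side1.png");w=cv2.imread("pics/wrist1.png")
top=np.hstack([cv2.resize(a[140:240,240:400],(400,250)),cv2.resize(b[130:230,260:420],(400,250))])
w=cv2.resize(w,(560,350));w=cv2.copyMakeBorder(w,0,0,0,240,0)
cv2.imwrite("pics/c2.png",np.vstack([top,w]))
E
```

```text
[ 453.32710922 -149.09550206  145.75796033] 4.5
scene scale [222. 344.] 0.73 [663.3  57.5   0. ]
scene hook_seat [333. 345.] 0.53 [ 285.3 -490.8  225. ]
scene free_place [203. 265.] 0.77 [432.2 312.1  29. ]
scene rack [203. 278.] 0.79 [491.2 314.6   0. ]
side scale [220. 351.] 0.74 [657.4  66.1   0. ]
side hook_seat [164. 326.] 0.66 [569.3  76.1 225. ]
side free_place [177. 273.] 0.86 [433.  324.7  29. ]
side rack [182. 291.] 0.78 [497.3 315.7   0. ]
wrist sample_tab [237. 322.] 0.78 [ 455.  -147.4  139. ]
wrist sample_eye [218. 323.] 0.96 [ 455.5 -148.   103. ]
wrist sample [186. 324.] 0.55 [ 457.2 -149.3   -0. ]
blocktop 13375 [[417.0, -199.0, 63.0], [462.0, -123.0, 65.0], [504.0, -75.0, 69.0]]
((453.2679138183594, -147.67526245117188), (158.3150634765625, 81.65335845947266), 71.48335266113281)
tab 1078 [[444.0, -163.0, 116.0], [457.0, -140.0, 158.0], [464.0, -131.0, 164.0]]
((454.59228515625, -150.53111267089844), (37.22936248779297, 36.43593978881836), 48.35458755493164)
rod 187 [[556.0, 52.0, 210.0], [655.0, 64.0, 235.0], [673.0, 77.0, 248.0]]
((613.7685546875, 69.08912658691406
[... 1396 characters left out ...]
29.0, 52.0, 149.0], [663.0, 60.0, 214.0], [672.0, 68.0, 247.0]]
((648.8236694335938, 65.57081604003906), (18.732898712158203, 54.768287658691406), 69.53389739990234)
foot 453 [[623.0, 14.0, 9.0], [655.0, 45.0, 13.0], [710.0, 100.0, 28.0]]
((672.6773681640625, 75.11880493164062), (141.96328735351562, 93.47288513183594), 71.26776885986328)
laths 456 [[373.0, 274.0, 24.0], [428.0, 300.0, 28.0], [508.0, 367.0, 33.0]]
((442.1582336425781, 321.3855895996094), (148.65463256835938, 99.64884948730469), 2.3821828365325928)
rackitems 340 [[510.0, 273.0, 42.0], [548.0, 315.0, 57.0], [599.0, 370.0, 65.0]]
((555.039794921875, 323.25372314453125), (93.16039276123047, 113.45458221435547), 4.326126575469971)
```

View pics/c2.png

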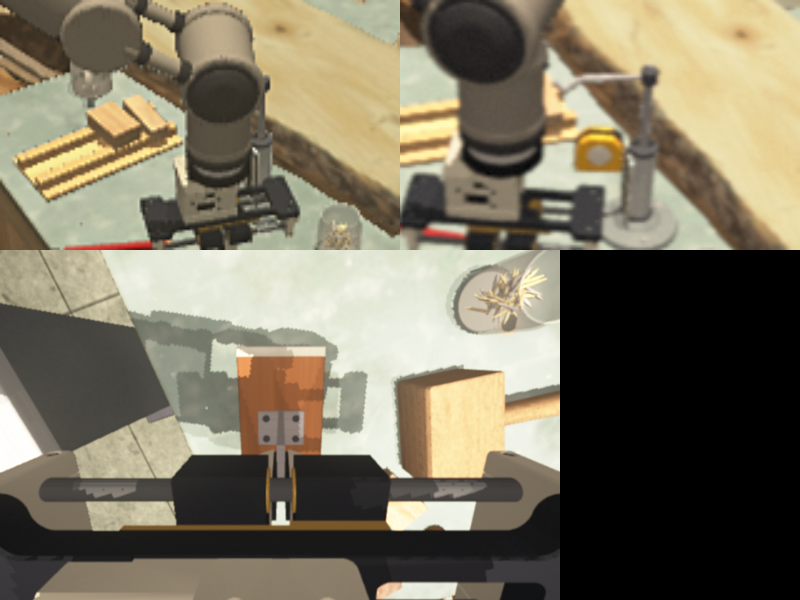

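The hanger is gripped (opening 4.5 mm). The hook arm shows in the side view from the post at (352,160) towards (326,166). I'll lift and move to a spot in front of the hook.

jog_arm --pt "0 0 0.005 0 1" --pt "0 0 0.015 0 1" --pt "0 0 0.022 2 1" --pt "0 0 0.025 2 1" --pt "0 0 0.025 2 1" --pt "0 0 0.025 2 1" --pt "0 0 0.018 2 1" --pt "0 0 0.009 0 1"

```text
time: 6.2
tcp_pos: [452.3, -148.7, 289.3]
eef_rot: [-0.001, 0.757, 0.653, -0.0]
wrist_force: [-0.1, 0.7, -4.5]
opening: 4.6
finger_force: 40.0
```

jog_arm --pt "0.004 0.008 0 0 1" --pt "0.008 0.016 0 0 1" --pt "0.01 0.02 0 0 1" --pt "0.01 0.02 0 0 1" --pt "0.01 0.02 0 0 1" --pt "0.009 0.02 0 0 1" --pt "0.006 0.015 0 0 1" --pt "0.003 0.01 0 0 1"

```text
time: 7.2
tcp_pos: [512.9, -19.0, 288.7]
eef_rot: [-0.001, 0.757, 0.654, -0.001]
wrist_force: [-0.8, 1.0, -4.9]
opening: 4.8
finger_force: 40.0
```

```bash
cat > hook.py <<'E'
from h import *
import sys
s=readout.sense();print(s["time"],s["tcp_pos"].round(1),s["wrist_force"].round(2),s["opening"])
for n in("wrist","side","scene"):
    p,d,c,M=snap(n,n+"2.png");C=cloud(d,c,M)
    for l,z in dict(hook_seat=225,scale=0,sample_eye=s["tcp_pos"][2]-42,sample_tab=s["tcp_pos"][2]-6).items():
        rc,sc=best(l,n)
        if rc is not None: print(n,l,np.round(rc),sc,ray(rc,c,M,z).round(1))
    P=C.reshape(-1,3);P=P[np.isfinite(P).all(1)]
    Q=P[(P[:,0]>540)&(P[:,0]<652)&(P[:,1]>40)&(P[:,1]<100)&(P[:,2]>205)&(P[:,2]<255)]
    if len(Q)>8:
        f=np.polyfit(Q[:,0],Q[:,1],1);print("rod",len(Q),Q[:,0].min().round(),Q[:,0].max().round(),"slope",f[0].round(3),"y@565",np.polyval(f,565).round(1),"zmed",np.median(Q[:,2]).round())
    Q=P[(P[:,0]>652)&(P[:,0]<690)&(P[:,1]>40)&(P[:,1]<100)&(P[:,2]>245)&(P[:,2]<256)]
    if len(Q)>3: print("top",len(Q),((Q.max(0)+Q.min(0))/2).round(1),(Q.max(0)-Q.min(0)).round())
E
python3 hook.py; cp pics/wrist2.png pics/w2a.png
```

```text
7.2 [512.9 -19.  288.7] [-0.8   1.02 -4.92] 4.7846188566521075
wrist hook_seat [ 69. 381.] 0.73 [569.   77.5 225. ]
wrist scale [ 91. 420.] 0.61 [668.1  66.6   0. ]
wrist sample_eye [218. 323.] 0.85 [514.7 -17.9 246.7]
wrist sample_tab [240. 324.] 0.93 [514.7 -18.8 282.7]
rod 2246 540.0 652.0 slope 0.126 y@565 62.6 zmed 235.0
top 242 [665.7  63.8 248.2] [20. 19.  6.]
side hook_seat [166. 328.] 0.51 [570.1  62.4 225. ]
side scale [221. 351.] 0.76 [655.7  58.4   0. ]
side sample_eye [197. 339.] 0.67 [ 557.8 -109.4  246.7]
side sample_tab [166. 313.] 0.64 [511.  -12.2 282.7]
rod 98 541.0 650.0 slope 0.077 y@565 65.0 zmed 233.0
top 8 [663.3  63.2 247.9] [16.  8.  5.]
scene scale [222. 343.] 0.65 [662.3  59.7   0. ]
scene sample_eye [197. 321.] 0.85 [506.4 -25.9 246.7]
scene sample_tab [186. 322.] 0.58 [516.7 -14.9 282.7]
rod 26 543.0 651.0 slope 0.039 y@565 65.4 zmed 237.0
top 10 [661.6  59.5 247.2] [13. 15.  4.]
```

View pics/w2a.png

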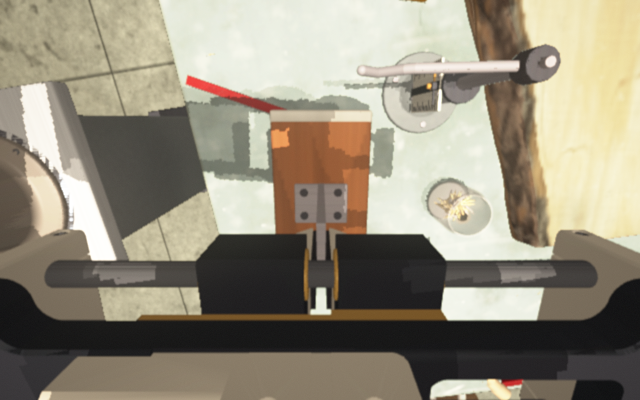

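The wrist view shows the hook tip at (361,70), the V near (381,69) and the post cap at (545,62). That gives a seat at about (568,77.5) and a scale yaw of about -8°. Next I'll move to 20 mm in front of the tip at threading height.

jog_arm --pt "0.0 0.003 -0.004 0 1" --pt "0.003 0.012 -0.003 0 1" --pt "0.004 0.018 0 0 1" --pt "0.005 0.02 0 0 1" --pt "0.005 0.02 0 0 1" --pt "0.003 0.016 0 0 1" --pt "0.002 0.009 0 0 1" --pt "0 0.003 0 0 1"

```text
time: 8.95
tcp_pos: [535.0, 81.6, 282.4]
eef_rot: [0.0, 0.757, 0.654, -0.0]
wrist_force: [0.3, -0.2, -3.8]
opening: 4.7
finger_force: 40.0
```

```bash
python3 hook.py; python3 - <<'E'
import cv2,numpy as np
a=cv2.imread("pics/scene2.png");b=cv2.imread("pics/side2.png");w=cv2.imread("pics/wrist2.png")
top=np.hstack([cv2.resize(a[140:240,260:420],(400,250)),cv2.resize(b[130:230,260:420],(400,250))])
w=cv2.resize(w,(560,350));w=cv2.copyMakeBorder(w,0,0,0,240,0)
cv2.imwrite("pics/c3.png",np.vstack([top,w]))
E
```

```text
8.95 [535.   81.6 282.4] [ 0.35 -0.21 -3.78] 4.652314601471494
wrist hook_seat [216. 363.] 0.73 [567.2  74.9 225. ]
wrist scale [166. 408.] 0.88 [665.6  63.4   0. ]
wrist sample_eye [218. 321.] 0.59 [535.6  83.1 240.4]
wrist sample_tab [236. 320.] 0.64 [534.7  84.4 276.4]
rod 1544 540.0 652.0 slope -0.144 y@565 78.3 zmed 235.0
top 147 [664.6  64.4 248.1] [19. 17.  6.]
side hook_seat [169. 326.] 0.77 [561.5  50.3 225. ]
side scale [221. 353.] 0.92 [661.2  60.7   0. ]
side sample_eye [159. 313.] 0.6 [531.3  86.3 240.4]
side sample_tab [150. 312.] 0.75 [526.6  76.9 276.4]
rod 96 544.0 650.0 slope -0.137 y@565 75.6 zmed 233.0
top 7 [666.8  64.5 247.3] [ 6. 10.  4.]
scene hook_seat [239. 286.] 0.74 [ 317.6 -120.9  225. ]
scene scale [223. 346.] 0.78 [665.3  46.7   0. ]
scene sample_eye [182. 312.] 0.96 [531.8  76.7 240.4]
scene sample_tab [175. 280.] 0.73 [432.9 130.2 276.4]
rod 74 540.0 650.0 slope -0.035 y@565 71.1 zmed 232.0
top 10 [666.6  63.2 248.6] [18. 17.  7.]
```

View pics/c3.png

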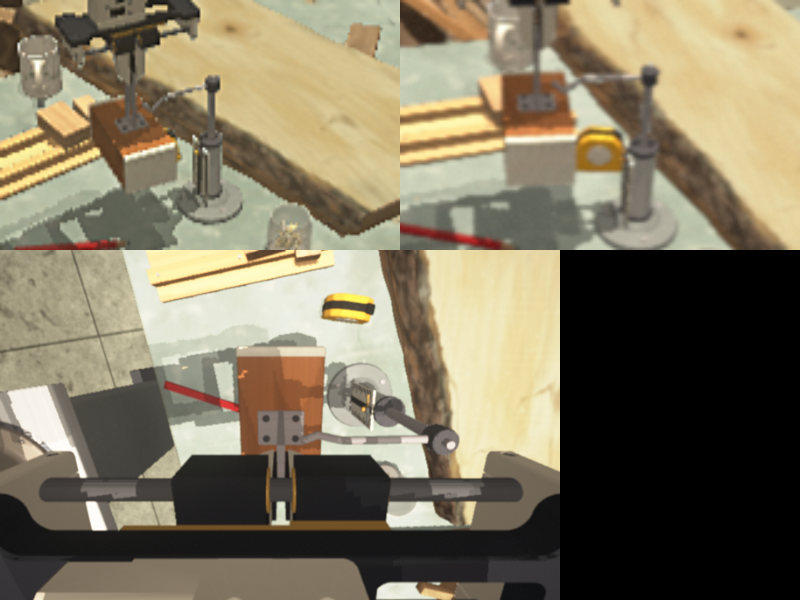

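The hook points straight at the eye: its tip is near (305,437) in the composite, on the same line. I'll slide the eye on slowly.

jog_arm --pt "0.002 0 0 0 1" --pt "0.004 -0.0005 0 0 1" --pt "0.005 -0.0005 0 0 1" --pt "0.005 -0.0005 0 0 1" --pt "0.005 -0.0005 0 0 1" --pt "0.005 -0.001 0 0 1" --pt "0.004 -0.0005 0 0 1" --pt "0.002 -0.0005 0 0 1"

```text
time: 10.7
tcp_pos: [567.2, 77.0, 282.5]
eef_rot: [-0.0, 0.757, 0.653, -0.0]
wrist_force: [0.1, -0.1, -4.2]
opening: 5.0
finger_force: 40.0
```

```bash
cat > v.py <<'E'
from h import *
import sys
s=readout.sense();print(s["time"],s["tcp_pos"].round(1),s["wrist_force"].round(2),s["opening"])
W,_,_,_=snap("wrist");B,_,_,_=snap("side");A,_,_,_=snap("scene")
a=cv2.resize(A[140:240,260:420],(400,250),interpolation=2);b=cv2.resize(B[120:220,270:430],(400,250),interpolation=2)
w=cv2.resize(W[120:320,180:500],(560,350))
cv2.imwrite("pics/"+sys.argv[1],np.vstack([np.hstack([a,b]),cv2.copyMakeBorder(w,0,0,0,240,0)])[:,:,::-1])
E
python3 v.py c4.png
```

```text
10.7 [567.2  77.  282.5] [ 0.09 -0.1  -4.18] 5.0487161366794036
```

View pics/c4.png

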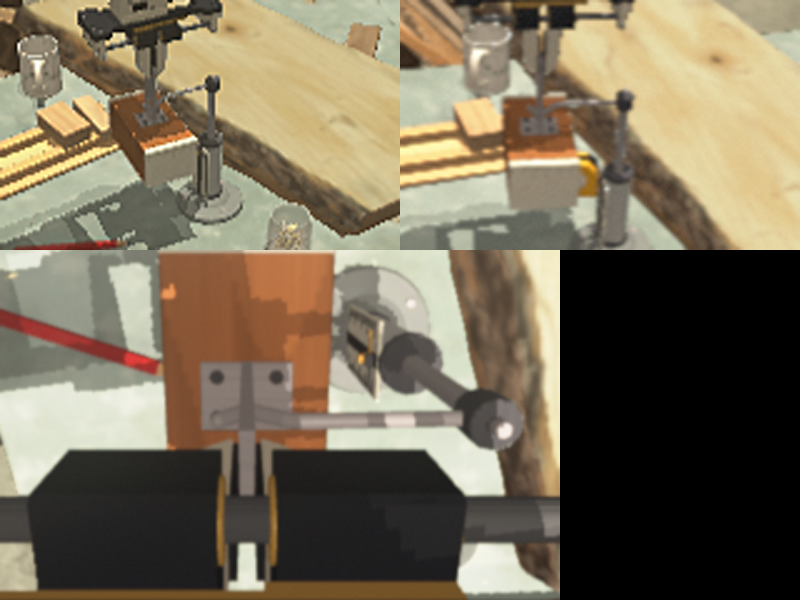

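The hook passes through the eye; its tip shows at (215,420), just past the hanger. I'll lower gently.

jog_arm --pt "0 0 -0.003 0 1" --pt "0 0 -0.004 0 1" --pt "0 0 -0.003 0 1" --pt "0 0 -0.002 0 1" --pt "0 0 -0.002 0 1" --pt "0 0 -0.002 0 1" --pt "0 0 -0.002 0 1" --pt "0 0 -0.002 0 1"

```text
time: 11.85
tcp_pos: [567.1, 77.0, 262.6]
eef_rot: [0.0, 0.757, 0.653, 0.0]
wrist_force: [0.7, 0.4, -2.9]
opening: 4.8
finger_force: 40.0
```

jog_arm --pt "0 0 -0.003 0 1" --pt "0 0 -0.003 0 1" --pt "0 0 -0.003 0 1" --pt "0 0 -0.003 0 1" --pt "0 0 -0.003 0 1" --pt "0 0 -0.002 0 1" --pt "0 0 -0.001 0 1" --pt "0 0 0 0 1"

```text
time: 12.85
tcp_pos: [567.1, 77.0, 244.6]
eef_rot: [0.0, 0.757, 0.653, 0.0]
wrist_force: [1.0, -0.1, -2.2]
opening: 4.9
finger_force: 40.0
```

```bash
cat > f.py <<'E'
from h import *
F=[]
for i in range(10):
    vision.camera("side");F.append(readout.sense()["wrist_force"])
print(np.mean(F,0).round(2),np.std(F,0).round(2),readout.sense()["tcp_pos"].round(1))
E
python3 f.py
```

```text
[ 0.43 -0.42 -1.58] [0.53 0.37 0.39] [567.   77.  244.6]
```

jog_arm --pt "0 0 -0.002 0 1" --pt "0 0 -0.002 0 1" --pt "0 0 -0.002 0 1" --pt "0 0 -0.002 0 1" --pt "0 0 0 0 1" --pt "0 0 0 0 1" --pt "0 0 0 0 1" --pt "0 0 0 0 1"

```text
time: 14.35
tcp_pos: [567.1, 77.0, 236.6]
eef_rot: [0.0, 0.757, 0.653, 0.0]
wrist_force: [1.2, -0.8, -1.0]
opening: 4.4
finger_force: 40.0
```

```bash
python3 f.py
```

```text
[ 1.27 -0.54 -0.51] [0.38 0.42 0.35] [567.   77.  236.5]
```

jog_arm --pt "0.001 0 -0.001 0 1" --pt "0.001 0 -0.001 0 1" --pt "0 0 -0.001 0 1" --pt "0 0 0 0 1" --pt "0 0 0 0 1" --pt "0 0 0 0 1" --pt "0 0 0 0 1" --pt "0 0 0 0 1"

```text
time: 15.85
tcp_pos: [568.8, 77.0, 233.5]
eef_rot: [-0.0, 0.757, 0.653, -0.0]
wrist_force: [-3.2, -1.8, -0.7]
opening: 4.6
finger_force: 40.0
```

```bash
python3 f.py
```

```text
[-3.51 -1.55 -0.33] [0.36 0.62 0.38] [568.9  77.  233.5]
```

jog_arm --pt "-0.0007 0 0 0 1" --pt "-0.0007 -0.0003 0 0 1" --pt "0 0 0 0 1" --pt "0 0 0 0 1" --pt "0 0 0 0 1" --pt "0 0 0 0 1" --pt "0 0 0 0 1" --pt "0 0 0 0 1"

```text
time: 17.35
tcp_pos: [567.8, 76.8, 233.6]
eef_rot: [0.0, 0.757, 0.653, 0.0]
wrist_force: [0.3, -0.1, -0.2]
opening: 4.9
finger_force: 40.0
```

```bash
python3 f.py
```

```text
[ 1.84 -0.16 -0.38] [0.35 0.42 0.26] [567.7  76.7 233.6]
```

jog_arm --pt "0.0005 0 -0.0005 0 1" --pt "0 0 0 0 1" --pt "0 0 0 0 0.92" --pt "0 0 0 0 0.85" --pt "0 0 0 0 0.8" --pt "0 0 0 0 0.7" --pt "0 0 0 0 0.6" --pt "0 0 0 0 0.6" --force 5

```text
time: 18.85
tcp_pos: [568.1, 76.7, 233.0]
eef_rot: [0.0, 0.757, 0.653, 0.0]
wrist_force: [0.1, 0.5, 0.1]
opening: 36.2
finger_force: 0.0
```

```bash
python3 v.py c5.png; python3 f.py
```

```text
18.85 [568.1  76.7 233. ] [0.06 0.51 0.05] 36.230633461970335
[0.22 0.1  0.17] [0.47 0.67 0.48] [568.1  76.7 233. ]
```

View pics/c5.png

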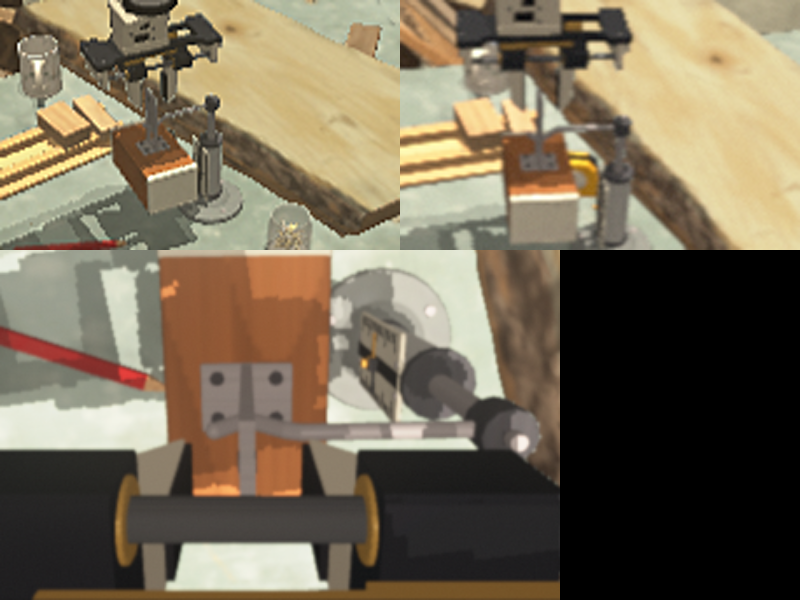

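The sample hangs free between the open fingers. I'll wait until it hangs still.

jog_arm --pt "0 0 0 0 0.5" --pt "0 0 0 0 0.5" --pt "0 0 0 0 0.5" --pt "0 0 0 0 0.5" --pt "0 0 0 0 0.5" --pt "0 0 0 0 0.5" --pt "0 0 0 0 0.5" --pt "0 0 0 0 0.5"

```text
time: 20.5
tcp_pos: [568.1, 76.7, 233.0]
eef_rot: [0.0, 0.757, 0.653, 0.0]
wrist_force: [-0.0, 0.2, -0.7]
opening: 45.8
finger_force: 0.0
```

jog_arm --pt "0 0 0 0 0.5" --pt "0 0 0 0 0.5" --pt "0 0 0 0 0.5" --pt "0 0 0 0 0.5" --pt "0 0 0 0 0.5" --pt "0 0 0 0 0.5" --pt "0 0 0 0 0.5" --pt "0 0 0 0 0.5"

```text
time: 21.5
tcp_pos: [568.1, 76.7, 233.0]
eef_rot: [0.0, 0.757, 0.653, 0.0]
wrist_force: [0.8, -0.2, -0.1]
opening: 45.8
finger_force: 0.0
```

jog_arm --pt "0 0 0 0 0.5" --pt "0 0 0 0 0.5" --pt "0 0 0 0 0.5" --pt "0 0 0 0 0.5" --pt "0 0 0 0 0.5" --pt "0 0 0 0 0.5" --pt "0 0 0 0 0.5" --pt "0 0 0 0 0.5"

```text
time: 22.5
tcp_pos: [568.1, 76.7, 233.0]
eef_rot: [0.0, 0.757, 0.653, 0.0]
wrist_force: [0.1, -0.8, 0.2]
opening: 45.8
finger_force: 0.0
```

jog_arm --pt "0 0 0 0 0.5" --pt "0 0 0 0 0.5" --pt "0 0 0 0 0.5" --pt "0 0 0 0 0.5" --pt "0 0 0 0 0.5" --pt "0 0 0 0 0.5" --pt "0 0 0 0 0.5" --pt "0 0 0 0 0.5"

```text
time: 23.5
tcp_pos: [568.1, 76.7, 233.0]
eef_rot: [0.0, 0.757, 0.653, 0.0]
wrist_force: [-0.7, -0.7, 0.6]
opening: 45.6
finger_force: 0.0
```

```bash
python3 - <<'E'
from h import *
prev=None
for i in range(12):
    p,d,c,M=snap("wrist")
    if prev is not None: print(round(float(np.abs(p.astype(int)-prev)[130:240,250:390].mean()),2),end=" ")
    prev=p.astype(int)
P=cloud(d,c,M).reshape(-1,3);P=P[np.isfinite(P).all(1)]
Q=P[(abs(P[:,0]-575)<60)&(abs(P[:,1]-110)<70)&(P[:,2]>120)&(P[:,2]<180)]
print("\nblock top z",np.median(Q[:,2]).round(1),readout.sense()["time"])
A=[];
B=Q[abs(Q[:,2]-np.median(Q[:,2]))<6];print(cv2.minAreaRect(B[:,:2].astype(np.float32)),np.c_[B[:,:2],np.ones(len(B))].shape,np.linalg.lstsq(np.c_[B[:,:2],np.ones(len(B))],B[:,2],rcond=None)[0])
for l in("beam_mark","trailer_mark"):
    print(l,best(l,"wrist"))
E
```

```text
0.77 0.78 0.78 0.77 0.78 0.77 0.77 0.77 0.76 0.78 0.78 
block top z 148.3 24.1
((570.0311889648438, 93.28526306152344), (116.45076751708984, 80.13513946533203), 82.16376495361328) (11133, 3) [-9.62433912e-03 -5.40973054e-02  1.59775519e+02]
beam_mark ([185.5, 391.3], 0.57)
trailer_mark ([184.6, 392.9], 0.43)
```

It hangs still: the frame-to-frame change is constant noise, and both pointers are at nearly the same pixel, (185,392). I'll regrip and lift off.

jog_arm --pt "0 0 -0.002 0 0.6" --pt "0 0 -0.001 0 0.7" --pt "0 0 0 0 0.8" --pt "0 0 0 0 0.9" --pt "0 0 0 0 0.95" --pt "0 0 0 0 1" --pt "0 0 0 0 1" --pt "0 0 0 0 1" --force 10

```text
time: 25.2
tcp_pos: [568.1, 76.7, 230.1]
eef_rot: [0.0, 0.757, 0.653, 0.0]
wrist_force: [0.0, -0.2, -0.3]
opening: 5.4
finger_force: 10.0
```

jog_arm --pt "0 0 0 0 1" --pt "0 0 0 0 1" --pt "0 0 0 0 1" --pt "0 0 0.001 0 1" --pt "0 0 0.003 0 1" --pt "0 0 0.004 0 1" --pt "0 0 0.004 0 1" --pt "0 0 0.004 0 1" --force 40

```text
time: 26.2
tcp_pos: [568.1, 76.7, 246.2]
eef_rot: [-0.0, 0.757, 0.653, -0.0]
wrist_force: [0.6, 0.5, -2.0]
opening: 4.5
finger_force: 40.0
```

jog_arm --pt "0 0 0.004 0 1" --pt "0 0 0.004 0 1" --pt "0 0 0.004 0 1" --pt "0 0 0.004 0 1" --pt "0 0 0.003 0 1" --pt "0 0 0.001 0 1" --pt "0 0 0 0 1" --pt "0 0 0 0 1"

```text
time: 27.2
tcp_pos: [568.0, 76.7, 265.8]
eef_rot: [-0.0, 0.757, 0.653, -0.0]
wrist_force: [1.4, 0.3, -4.2]
opening: 4.8
finger_force: 40.0
```

jog_arm --pt "0 0 0.002 0 1" --pt "0 0 0.003 0 1" --pt "0 0 0.003 0 1" --pt "0 0 0.003 0 1" --pt "0 0 0.003 0 1" --pt "0 0 0.002 0 1" --pt "0 0 0.001 0 1" --pt "0 0 0 0 1"

```text
time: 28.2
tcp_pos: [568.1, 76.7, 283.0]
eef_rot: [0.0, 0.757, 0.653, 0.0]
wrist_force: [0.6, 0.1, -4.8]
opening: 4.6
finger_force: 40.0
```

```bash
python3 v.py c6.png; python3 look.py | egrep "free|rack|lath|^\(\("
```

```text
28.2 [568.1  76.7 283. ] [ 0.62  0.12 -4.85] 4.638163600053887
scene free_place [201. 340.] 0.56 [705.3 146.4  29. ]
scene rack [200. 276.] 0.96 [494.3 336.1   0. ]
side free_place [178. 272.] 0.86 [429.  315.7  29. ]
side rack [182. 289.] 0.56 [488.5 317.6   0. ]
((599.4520263671875, 56.34400177001953), (129.69895935058594, 150.29531860351562), 77.65956115722656)
((649.00830078125, 61.75117492675781), (57.42058181762695, 25.22892951965332), 3.034529209136963)
((679.0709228515625, 65.41586303710938), (137.60165405273438, 106.32466125488281), 7.9613165855407715)
laths 2743 [[376.0, 275.0, 25.0], [443.0, 287.0, 29.0], [511.0, 359.0, 31.0]]
((442.63751220703125, 321.5075378417969), (148.63265991210938, 98.79076385498047), 3.614118814468384)
rackitems 1049 [[511.0, 270.0, 41.0], [541.0, 285.0, 54.0], [598.0, 367.0, 64.0]]
((554.1624755859375, 322.7320251464844), (92.31945037841797, 111.99626922607422), 1.0008543729782104)
```

View pics/c6.png

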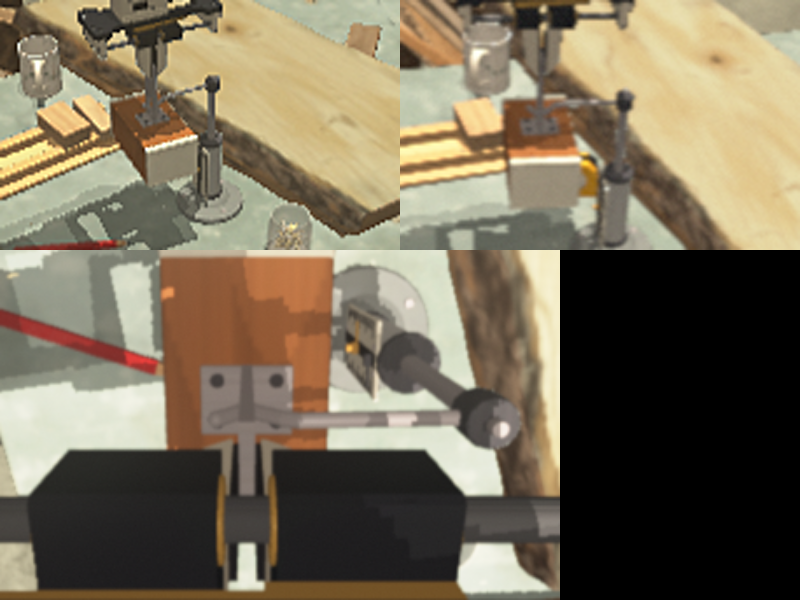

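The view matches the one before lowering: the eye is clear of the V. I'll slide back off the hook.

jog_arm --pt "-0.002 0 0 0 1" --pt "-0.004 0.0005 0 0 1" --pt "-0.005 0.0005 0 0 1" --pt "-0.006 0.001 0 0 1" --pt "-0.006 0.001 0 0 1" --pt "-0.007 0.001 0 0 1" --pt "-0.007 0.001 0 0 1" --pt "-0.007 0.001 0 0 1"

```text
time: 30.05
tcp_pos: [523.6, 82.8, 283.1]
eef_rot: [0.0, 0.757, 0.653, 0.0]
wrist_force: [-0.6, -0.4, -4.6]
opening: 4.7
finger_force: 40.0
```

jog_arm --pt "-0.01 0.005 0 0 1" --pt "-0.013 0.016 0 1 1" --pt "-0.013 0.022 0 2 1" --pt "-0.013 0.025 0 2 1" --pt "-0.013 0.025 0 2 1" --pt "-0.012 0.022 0 2 1" --pt "-0.008 0.018 0 2 1" --pt "-0.004 0.007 0 0 1"

```text
time: 31.05
tcp_pos: [436.9, 224.2, 283.2]
eef_rot: [-0.0, 0.69, 0.724, 0.0]
wrist_force: [-0.3, 0.7, -5.2]
opening: 4.5
finger_force: 40.0
```

```bash
python3 - <<'E'
from h import *
s=readout.sense();print(s["time"],s["tcp_pos"].round(1),s["wrist_force"].round(2),s["opening"])
p,d,c,M=snap("wrist","w7.png");P=cloud(d,c,M)
for l,z in dict(free_place=29,rack=0,sample=0,mug=0).items():
    for r in spotter.pinpoint(l,"wrist")[:1]:
        print(l,np.round(r["location"]),round(r["score"],2),ray(r["location"],c,M,z).round(1))
for r in spotter.silhouettes("mug","wrist")[:1]: print("mug",np.nanpercentile(P[r["mask"]],[3,97],0).round())
P=P.reshape(-1,3);P=P[np.isfinite(P).all(1)]
L=P[(abs(P[:,2]-29)<5)&(P[:,0]>340)&(P[:,0]<505)&(P[:,1]>240)&(P[:,1]<400)]
print(len(L),np.percentile(L,[1,99],0).round(),cv2.minAreaRect(L[:,:2].astype(np.float32)))
for x in range(370,510,20):
    y=np.sort(L[abs(L[:,0]-x)<4][:,1]);print(x,[y[abs(y-k)<25].round()[[0,-1]].tolist() for k in(286,356) if (abs(y-k)<25).any()])
O=P[(P[:,2]>42)&(P[:,2]<75)&(P[:,0]>480)&(P[:,0]<620)&(P[:,1]>240)&(P[:,1]<410)]
print("off",np.percentile(O,[1,99],0).round())
E
```

```text
31.05 [436.9 224.2 283.2] [-0.32  0.65 -5.23] 4.471347687388146
free_place [ 93. 327.] 0.76 [440. 327.  29.]
rack [ 99. 371.] 0.77 [504.1 324.2   0. ]
sample [193. 323.] 0.77 [442.4 183.3   0. ]
mug [[617. 185.   9.]
 [677. 220.  63.]]
1814 [[370. 290.  27.]
 [504. 368.  31.]] ((436.636962890625, 324.5174560546875), (89.56593322753906, 136.66281127929688), 89.9629135131836)
370 [[344.0, 363.0]]
390 [[344.0, 364.0]]
410 [[345.0, 365.0]]
430 [[346.0, 366.0]]
450 [[347.0, 367.0]]
470 [[348.0, 368.0]]
490 [[349.0, 369.0]]
off [[510. 273.  44.]
 [617. 377.  62.]]
```

View pics/w7.png

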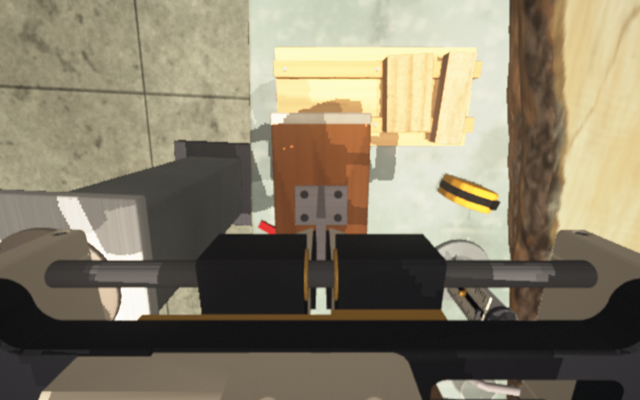

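The wrist view shows the free left half of the board, columns 275–385, and nothing in the way. The laths give a free place at about (439, 321.5) with a yaw of about 2.7°. I'll move over it and lower.

jog_arm --pt "0.001 0.007 0 0 1" --pt "0.001 0.014 0 0 1" --pt "0 0.016 -0.005 0 1" --pt "0 0.017 -0.01 0 1" --pt "0 0.017 -0.01 0 1" --pt "0 0.014 -0.01 0 1" --pt "0 0.009 -0.01 0 1" --pt "0 0.003 -0.005 0 1"

```text
time: 32.35
tcp_pos: [439.8, 320.1, 232.0]
eef_rot: [-0.0, 0.691, 0.723, -0.001]
wrist_force: [-0.5, -0.1, -4.6]
opening: 4.4
finger_force: 40.0
```

jog_arm --pt "0 0 -0.008 0 1" --pt "0 0 -0.01 0 1" --pt "0 0 -0.01 0 1" --pt "0 0 -0.008 0 1" --pt "0 0 -0.006 0 1" --pt "0 0 -0.004 0 1" --pt "0 0 -0.002 0 1" --pt "0 0 0 0 1"

```text
time: 33.35
tcp_pos: [440.2, 319.8, 185.1]
eef_rot: [0.0, 0.691, 0.723, 0.0]
wrist_force: [-0.8, 0.1, -3.7]
opening: 5.0
finger_force: 40.0
```

```bash
cat > g.py <<'E'
from h import *
s=readout.sense();print(s["time"],s["tcp_pos"].round(1),s["wrist_force"].round(2),s["opening"])
for n in("wrist","side","scene"):
    p,d,c,M=snap(n,n+"8.png");P=cloud(d,c,M).reshape(-1,3);P=P[np.isfinite(P).all(1)]
    z=s["tcp_pos"][2]-146
    Q=P[(abs(P[:,2]-z-65)<8)&(P[:,0]>380)&(P[:,0]<498)&(P[:,1]>230)&(P[:,1]<410)]
    if len(Q)>20:print(n,"top",len(Q),Q[:,2].mean().round(1),np.percentile(Q,[1,99],0).round().tolist(),cv2.minAreaRect(Q[:,:2].astype(np.float32)))
E
python3 g.py
```

```text
33.35 [440.2 319.8 185.1] [-0.75  0.07 -3.71] 4.99092673288259
wrist top 11088 103.7 [[399.0, 297.0, 100.0], [478.0, 394.0, 109.0]] ((438.57550048828125, 344.30126953125), (80.52558135986328, 100.05690002441406), 2.594679355621338)
side top 514 104.4 [[397.0, 241.0, 97.0], [478.0, 390.0, 110.0]] ((438.0745544433594, 317.5365905761719), (79.90950775146484, 154.8415985107422), 2.437824249267578)
scene top 409 105.8 [[397.0, 241.0, 97.0], [479.0, 392.0, 112.0]] ((440.185302734375, 317.960693359375), (83.77335357666016, 158.52191162109375), 1.926750659942627)
```

jog_arm --pt "0 0.001 -0.002 0 1" --pt "0 0.001 -0.002 0 1" --pt "0 0 -0.002 0 1" --pt "0 0 -0.001 0 1" --pt "0 0 -0.001 0 1" --pt "0 0 -0.001 0 1" --pt "0 0 -0.001 0 1" --pt "0 0 0 0 1"

```text
time: 34.5
tcp_pos: [440.5, 321.6, 176.3]
eef_rot: [0.001, 0.691, 0.723, 0.001]
wrist_force: [-1.9, -2.5, 5.7]
opening: 4.7
finger_force: 40.0
```

```bash
python3 f.py
```

```text
[-1.69 -2.9   5.52] [0.48 0.55 0.35] [440.5 321.6 176.2]
```

It has landed on the laths. I'll release it gently and back off upwards.

jog_arm --pt "0 0 0.001 0 1" --pt "0 0 0 0 1" --pt "0 0 0 0 0.9" --pt "0 0 0 0 0.8" --pt "0 0 0 0 0.7" --pt "0 0 0 0 0.6" --pt "0 0 0 0 0.5" --pt "0 0 0 0 0.5" --force 5

```text
time: 36.0
tcp_pos: [440.1, 321.7, 176.0]
eef_rot: [0.0, 0.691, 0.723, 0.0]
wrist_force: [-0.4, 0.0, 0.3]
opening: 45.1
finger_force: 0.0
```

jog_arm --pt "0 0 0.01 0 0.5" --pt "0 0 0.02 0 0.5" --pt "0 0 0.025 0 0.5" --pt "0 0 0.025 0 0.5" --pt "0 0 0.025 0 0.5" --pt "-0.005 -0.03 0.015 0 0.5" --pt "-0.005 -0.03 0 0 0.5" --pt "0 -0.02 0 0 0.5"

```text
time: 37.0
tcp_pos: [429.9, 240.8, 297.2]
eef_rot: [0.0, 0.691, 0.723, 0.001]
wrist_force: [0.0, -0.2, -0.4]
opening: 45.9
finger_force: 0.0
```

```bash
sed -i 's/z=s\["tcp_pos"\]\[2\]-146/z=29/' g.py; python3 g.py; python3 - <<'E'
from h import *
a=cv2.imread("pics/scene8.png");b=cv2.imread("pics/side8.png");w=cv2.imread("pics/wrist8.png")
cv2.imwrite("pics/c9.png",np.vstack([np.hstack([cv2.resize(a[130:230,240:400],(400,250)),cv2.resize(b[130:230,240:400],(400,250))]),cv2.copyMakeBorder(cv2.resize(w,(560,350)),0,0,0,240,0)]))
E
```

```text
37.0 [429.9 240.8 297.2] [ 0.04 -0.24 -0.42] 45.87540918193836
wrist top 8634 94.0 [[399.0, 245.0, 92.0], [479.0, 392.0, 98.0]] ((439.7834777832031, 318.00970458984375), (80.05982208251953, 149.55198669433594), 2.651057481765747)
side top 529 93.2 [[398.0, 241.0, 87.0], [478.0, 389.0, 99.0]] ((437.7967529296875, 319.51263427734375), (80.66919708251953, 160.28515625), 3.2117972373962402)
scene top 413 94.8 [[398.0, 240.0, 86.0], [479.0, 392.0, 101.0]] ((438.3023986816406, 317.39154052734375), (83.19258880615234, 156.31613159179688), 2.96858811378479)
```

View pics/c9.png

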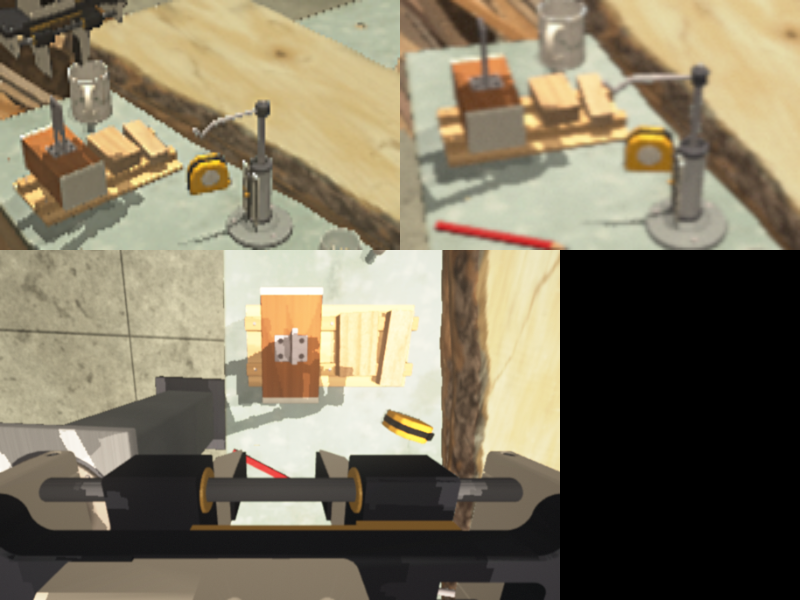

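The sample lies square across both laths: its top is at z = 94, its centre at about (439, 318) against the target (439, 321.5). The hook is back up and the bystanders are where they were.

```bash
python3 -c "
from h import *
print(workorder.job_done())"
```

```text
the job is handed in; nothing more can be done
None
```

The sample was weighed on the hook (about 0.5 kg by the wrist force), lifted off and set down across both laths about 4 mm from the middle of the free place, and the job is handed in; no verdict came back.

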